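# Find the weighted cup by feel and nest it in the tool pot

## Task

The blue tool pot on the round green mat tips over too easily, and one of the three identical silver cups in the sloping rack has a weight hidden in its bottom. Find the heavier cup by lifting, lower it into the blue pot, mouth up and held until it is fully seated, and only then let go; the pot must end upright and wholly on its mat. The two light cups must end back in the seats where they started, and the glass dome, the loupe and the oil stand must be left alone.

Things in the scene. Friction and masses are not known exactly. Their poses are not given: they have to be found in the camera images.
- cup_a: pale silver aluminium cup, 100 mm tall, outside radius 19 mm at its underside growing evenly to 33 mm at the rim, walls 3 mm, inside floor 42 mm above the underside, closed hollow below. Leans 30 degrees in a rack seat. Origin: centre of its underside; z along its axis to the mouth. About 0.15 kg, or 0.45 kg if it is the weighted one (each within a fifth); any of the three may be
- cup_b: pale silver aluminium cup, 100 mm tall, outside radius 19 mm at its underside growing evenly to 33 mm at the rim, walls 3 mm, inside floor 42 mm above the underside, closed hollow below. Leans 30 degrees in a rack seat. Origin: centre of its underside; z along its axis to the mouth. About 0.15 kg, or 0.45 kg if it is the weighted one (each within a fifth); any of the three may be
- cup_c: pale silver aluminium cup, 100 mm tall, outside radius 19 mm at its underside growing evenly to 33 mm at the rim, walls 3 mm, inside floor 42 mm above the underside, closed hollow below. Leans 30 degrees in a rack seat. Origin: centre of its underside; z along its axis to the mouth. About 0.15 kg, or 0.45 kg if it is the weighted one (each within a fifth); any of the three may be
- pot: blue tool pot, same shape and size as the silver cups (100 mm tall, rim 66 mm across), 0.25 kg, loose, upright on the mat. Origin: centre of its underside, z up. A nested cup rests on the pot's inside floor, its underside 42 mm above the pot's, with 2.9 mm of play all round; its upper 42 mm stand out of the pot
- mat: fixed round green mat, 90 mm across, 5 mm thick, under the pot. Origin: centre of its underside
- rack: fixed rack, three seats at y = -120, 0, 120 mm, each seat's centre 36 mm above the table at x = 0; cups lean 30 degrees, mouths towards its -x. Lips 10 mm high hold a cup's foot at the front and sides; a brass rail 8 mm thick runs along the cups' front, 58 mm up their axes. Cups come out along their axes. Origin: on the table below the middle seat
- dome: bystander: clear dust dome on a blue base, 84 mm across, 82 mm tall with its knob. Origin: centre of its underside
- loupe: bystander: grey eye loupe standing on end, 36 mm across, 42 mm tall. Origin: centre of its underside
- oilers: bystander: steel oil stand 50 x 120 mm with three round oil cups, 27 mm tall, long side along its y. Origin: centre of its underside
Things that resemble listed ones, but are neither listed nor needed, are in the scene too. Of the things shaped like the pot, the blue one is meant.

How it is judged:
By the outcome, as a careful person would: the job done as asked, in the order asked, and still so for the second after the job is handed in, with the robot touching nothing.
It also fails if it takes over 61 s, if anything falls off the work surface, if the arm or the gripper's body presses on something with over 40 N, if the wrist force passes 120 N, or if a joint passes its speed limit or range.

## Robot

A 6-joint arm with a two-finger parallel gripper is mounted at the origin on the work surface. World frame = base frame: x ahead of the robot, y to its left, z up, the work surface at z = 0. Lengths are in mm, angles in rad, forces in N, time in s.
With the tool pointing down it reaches from about 275 to 825 mm from the base axis. Payload 4.9 kg.
Tool frame: the origin (TCP) lies at the very end of the fingers, on their centre line; the grasp point (between the pads) lies 19 mm behind it; z points along the fingers, y is the line along which they close (so a half turn about z gives the same grasp; the last joint's range is limited). The gripper opens to 85 mm and grips with 20 to 120 N. Pads are 22 mm wide; open, the fingers measure 114 mm over their backs; the gripper's body (76 mm by 85 mm) begins 54 mm behind the grasp point. The pads swing forward as they close: fully open they stand 13 mm farther back than shut.
Start: joints at [1.153, 0.326, -0.193, 1.052, 0, 1.437], TCP at [153.997, 528.018, 231.281] pointing down, gripper open.
Joint ranges: [-2.65, 2.65], [-0.97, 1.79], [-1.3, 1.35], [-1.93, 2.1], [-1.47, 1.37], [-3.14, 3.14]. Speed limits (rad/s): [2.57, 2.57, 3.14, 3.14, 3.14, 3.14].

## Interface

Orientations are given as [roll, pitch, yaw] about the fixed x, y, z axes, in that order (R = Rz(yaw) Ry(pitch) Rx(roll)).
In Python, from bench import bot, solve_ik, imaging gives the robot as it stands. Calls block until the motion is done:
- bot.move_ptp(position, orientation): joint-space move of the TCP to a pose.
- bot.movel(position, rot=None, max_speed=150, threshold=None): straight line of the TCP; rot=None keeps the orientation; max_speed is the mean speed in mm/s. With threshold (N) it stops when the force on the tool has changed by that much, and returns True; else False.
- bot.move_j(angles): joint-space move.
- bot.grip(opening, effort=None): opening from 0.0 (shut) to 1.0 (fully open); effort is the grip in N (None keeps the last); returns when the fingers have stopped.
- bot.dwell(seconds).
- solve_ik(position, orientation): joint angles nearest the present ones, or None.
- bot.get_state(): the state.
- imaging.capture(name): name is "side" or "top"; returns the picture (420x560x3 uint8, blue, green, red); there is no depth.
- imaging.camera_model(name): a dict with "K" (3x3 intrinsics, pixels), "position" and "rotation" of the camera in the world. Camera axes: x right, y up, looking along -z (the intrinsics and any distortion apply to the point x, -y, -z); pixel columns grow to the right and rows downward; lengths in mm; the calibration is good to about 2 mm. A picture is of the moment at which its call begins. camera_model takes no time and is no camera call.
A pose or a line that the arm cannot do raises bot.IKError and nothing moves.
- bot.sign_off(): hands the job in; it is judged then, once.
The state is a dict: "t": time; "qpos": joint angles; "joint_velocities": joint speeds; "effort": joint torques, N m; "tcp_pos": TCP position; "orientation": TCP orientation; "contact_force": force on the tool from outside, world axes, zero at the start; "wrist_torque": the same for the moment, N m; "opening": opening from 0.0 (shut) to 1.0 (fully open); "gripper_force": force on a finger pad.
Only numpy, scipy, OpenCV 4.12 (cv2) and the standard library are available. Lean on these libraries where they do the work, as an engineer would, in place of code of your own. Each camera call takes 0.05 s, during which the arm holds its last target. There are 200 camera calls.

## Working session

There is one attempt and no reset: what is moved stays moved. The work goes in short steps, each a Python script; the robot and the scene stay as the last script left them, time stands still between calls to the robot, and variables do not carry over. Pictures are saved under pics/ and viewed, at most 10 in all, crops included, and the job is handed in when it is done.

```bash
ls; mkdir -p pics; python3 - <<'E'
from bench import bot, solve_ik, imaging
import cv2,numpy as np
np.set_printoptions(precision=4,suppress=True)
for n in("side","top"):
    im=imaging.capture(n); cv2.imwrite(f"pics/{n}0.png",im)
    print(n,imaging.camera_model(n))
print(bot.get_state())
E
```

```text
pics
side {'K': array([[464.4457,   0.    , 284.9946],
       [  0.    , 464.4457, 210.8924],
       [  0.    ,   0.    ,   1.    ]]), 'position': array([ 350.3337, -592.7721,  749.5001]), 'rotation': array([ 0.737 ,  0.019 , -0.2794])}
top {'K': array([[459.5465,   0.    , 288.4504],
       [  0.    , 459.5465, 208.1448],
       [  0.    ,   0.    ,   1.    ]]), 'position': array([ 439.6287,   26.8053, 1288.8373]), 'rotation': array([ 0.0728,  0.0001, -1.5652])}
{'t': 0.1, 'qpos': array([ 1.1528,  0.3269, -0.1935,  1.052 , -0.    ,  1.4366]), 'joint_velocities': array([ 0.0007, -0.0007,  0.0024, -0.    ,  0.    , -0.0009]), 'effort': array([  0.0016, -44.4238,  26.3039,   0.0079,  -0.0001,  -0.    ]), 'tcp_pos': array([153.752 , 527.5131, 230.5836]), 'orientation': array([-3.14  , -0.0002,  2.8578]), 'contact_force': array([-0.3122,  0.8523, -0.9046]), 'wrist_torque': array([-0.0249, -0.0037,  0.002 ]), 'gripper_force': 0.0, 'opening': 1.0027199804982228}
```

View pics/top0.png

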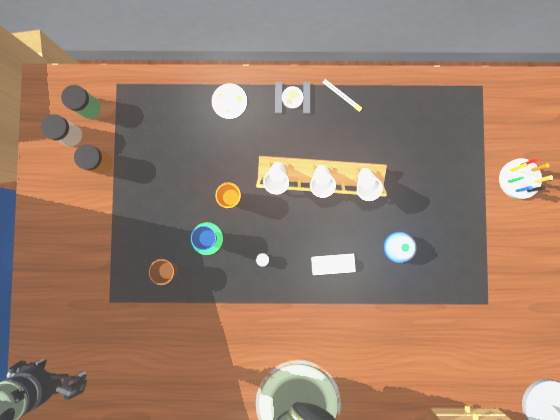

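View pics/side0.png

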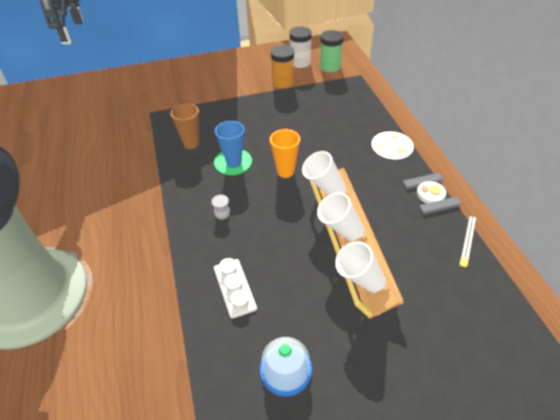

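Both views show the rack at top-view (320,177) with its mouths towards the robot. The blue pot on its mat is at (207,238) top and (232,148) side. The orange and brown pots are decoys. Next I'll zoom on the rims.

```bash
cat > h.py <<'E'
from bench import bot, solve_ik, imaging
import cv2,numpy as np
from scipy.spatial.transform import Rotation as R
np.set_printoptions(precision=3,suppress=True)
def cam(n):
    m=imaging.camera_model(n); return m["K"],np.array(m["position"]),R.from_euler('xyz',m["rotation"]).as_matrix()
def ray(n,uv):
    K,p,A=cam(n); d=np.linalg.inv(K)@[uv[0],uv[1],1]; d=A@(d*[1,-1,-1]); return p,d/np.linalg.norm(d)
def plane(n,uv,z):
    p,d=ray(n,uv); return p+d*(z-p[2])/d[2]
def tri(uvt,uvs):
    P=[ray("top",uvt),ray("side",uvs)]
    M=[np.eye(3)-np.outer(d,d) for _,d in P]
    x=np.linalg.solve(M[0]+M[1],M[0]@P[0][0]+M[1]@P[1][0])
    return x,[np.linalg.norm(m@(x-p)) for m,(p,_) in zip(M,P)]
def proj(n,X):
    K,p,A=cam(n); c=A.T@(np.array(X)-p)*[1,-1,-1]; u=K@c; return u[:2]/u[2]
E
python3 - <<'E'
from h import *
t=cv2.imread("pics/top0.png"); s=cv2.imread("pics/side0.png")
f=lambda a,x,y,w,h,k:cv2.resize(a[y:y+h,x:x+w],None,fx=k,fy=k,interpolation=cv2.INTER_CUBIC)
c=np.zeros((600,800,3),np.uint8)
a=f(t,250,150,140,50,5); c[:250,:700]=a
a=f(s,295,140,115,175,2); c[250:600,:230]=a
a=f(t,180,215,56,48,5); c[252:492,240:520]=a
a=f(s,205,115,55,65,5); c[252:577,525:800]=a
cv2.imwrite("pics/crop.png",c)
# sanity: TCP, and mat
print("tcp",proj("top",[153.8,527.5,230.6]),proj("side",[153.8,527.5,230.6]))
for n,im in(("top",t),("side",s)):
    hsv=cv2.cvtColor(im,cv2.COLOR_BGR2HSV); H,S,V=cv2.split(hsv)
    g=((H>55)&(H<88)&(S>120)&(V>70)).astype(np.uint8)
    b=((H>100)&(H<125)&(S>110)&(V>60)).astype(np.uint8)
    roi=np.zeros_like(g)
    x,y,w,h=(180,215,56,48) if n=="top" else (205,115,55,65)
    roi[y:y+h,x:x+w]=1
    for nm,m in(("mat",(g)*roi),("pot",b*roi)):
        pts=cv2.findNonZero(m); hull=cv2.convexHull(pts); e=cv2.fitEllipse(hull)
        print(n,nm,cv2.boundingRect(pts),np.round(e[0],1),np.round(e[1],1),plane(n,e[0],5))
E
```

```text
tcp [ 65.461 367.659] [74.881 37.685]
top mat (194, 222, 29, 33) [206.6 238.3] [31.1 32.6] [447.681 255.099   5.   ]
top pot (191, 226, 25, 24) [202.7 237.6] [23.6 25.3] [449.573 266.133   5.   ]
side mat (214, 152, 38, 23) [231.2 162.8] [23.5 36.9] [442.733 247.991   5.   ]
side pot (214, 120, 31, 47) [230.4 141.6] [32.9 47.8] [456.587 326.814   5.   ]
```

View pics/crop.png

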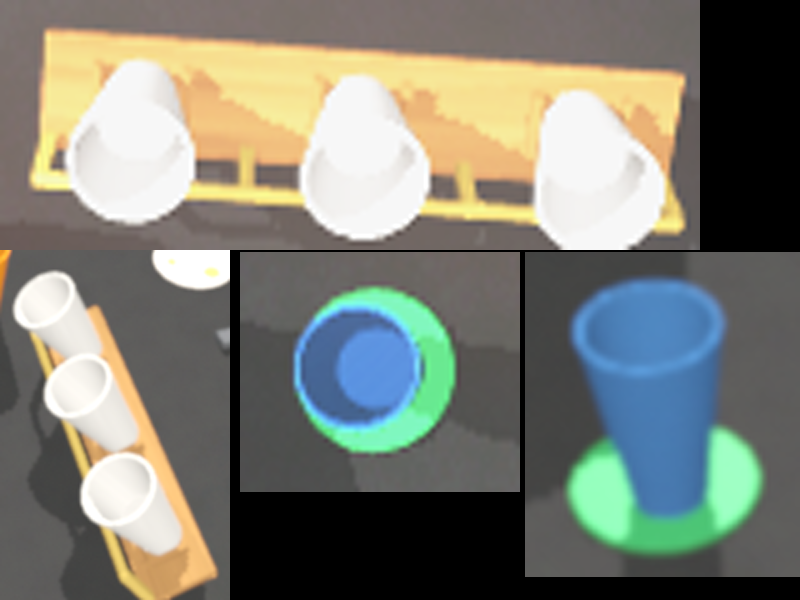

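```bash
cat > rim.py <<'E'
from h import *
def blue(im):
    H,S,V=cv2.split(cv2.cvtColor(im,cv2.COLOR_BGR2HSV)); return ((H>100)&(H<125)&(S>100)&(V>60)).astype(np.uint8)
def white(im):
    H,S,V=cv2.split(cv2.cvtColor(im,cv2.COLOR_BGR2HSV)); return ((S<45)&(V>150)).astype(np.uint8)
def rim(mask,c,ax,rmax,k=4):
    """rim ellipse centre from the silhouette on the mouth side (ax = image direction foot->mouth)"""
    m=cv2.resize(mask*255,None,fx=k,fy=k,interpolation=cv2.INTER_LINEAR)
    cs=cv2.findContours((m>127).astype(np.uint8),cv2.RETR_EXTERNAL,cv2.CHAIN_APPROX_NONE)[0]
    p=(np.vstack(cs)[:,0].astype(float)+.5)/k-.5
    ax=np.array(ax,float)/np.linalg.norm(ax); c=np.array(c,float)
    for _ in range(6):
        d=p-c; q=p[(d@ax>-.1*rmax)&(np.linalg.norm(d,axis=1)<rmax*1.25)]
        e=cv2.fitEllipseDirect(q.astype(np.float32)); c=np.array(e[0])
    return c,np.array(e[1])
E
python3 - <<'E'
from rim import *
t=cv2.imread("pics/top0.png"); s=cv2.imread("pics/side0.png")
print("base",proj("top",[0,0,0]),proj("side",[0,0,0]))
mt=plane("top",(206.6,238.5),5); ms=plane("side",(233,162.9),5); print("mat",mt,ms)
def go(nm,mk,ct,at,cs,as_):
    a,ea=rim(mk(t),ct,at,14); b,eb=rim(mk(s),cs,as_,17)
    x,r=tri(a,b); print(nm,a,ea,b,eb,x,np.array(r)); return x
pot=go("pot",blue,(202,238),(-1,.2),(234,132),(0,-1))
C=[go(n,white,c,(0.05,1),d,e) for n,c,d,e in (("L",(276,182),(318,167),(-.7,-.7)),("M",(323,184),(334,208),(-.6,-.8)),("R",(370,187),(354,260),(-.6,-.8)))]
C=np.array(C)
d=C[0]-C[2]; print("spacing",np.linalg.norm(d[:2]),"yaw",np.arctan2(-d[0],d[1]),C.mean(0))
E
```

```text
base [297.424 403.318] [ 28.54  295.158]
mat [447.12  255.172   5.   ] [446.727 246.546   5.   ]
pot [201.695 237.892] [21.745 23.781] [228.834 130.506] [21.735 30.824] [447.948 251.318  98.221] [0.127 0.127]
L [275.69  182.504] [23.706 25.417] [316.332 164.341] [23.489 34.789] [590.385  60.34  122.463] [0.2 0.2]
M [322.532 185.513] [23.906 25.784] [323.526 173.51 ] [28.283 34.292] [568.156 -51.967 205.167] [4.902 4.902]
R [369.171 188.73 ] [23.755 26.286] [353.648 260.426] [35.848 41.718] [ 575.915 -179.125  117.827] [0.157 0.157]
spacing 239.9015646652482 yaw -0.06035241020139881 [578.152 -56.917 148.485]
```

```bash
python3 - <<'E'
from h import *
T=[(275.69,182.504),(322.532,185.513),(369.171,188.73)]
C=np.array([plane("top",u,122.6) for u in T]); print(C)
print("pot",plane("top",(201.695,237.892),105), "proj pot rim in side",proj("side",plane("top",(201.695,237.892),105)))
print("side proj of cups",[proj("side",c) for c in C])
d=C[0]-C[2]; yaw=np.arctan2(-d[0],d[1]); c=C.mean(0)
ax=R.from_euler('z',yaw).apply([-.5,0,3**.5/2]); print("yaw",yaw,"spacing",np.linalg.norm(d),"rim mid",c,"rack",c-100*ax-[0,0,36])
for s in(1,0,-1):
    z=-ax; y=R.from_euler('z',yaw).apply([0,1,0])
    for sg in(1,-1):
        A=np.c_[np.cross(sg*y,z),sg*y,z]; rpy=R.from_matrix(A).as_euler('xyz')
        b=c-100*ax+s*120*y
        for h in(63,140): print(s,sg,h,rpy,b+h*ax,solve_ik(b+h*ax,rpy))
for yw in np.linspace(-3.14,3.14,9)[:-1]:
    print(yw, solve_ik([446,254,320],[np.pi,0,yw]), solve_ik([446,254,115],[np.pi,0,yw]))
E
```

```text
[[ 590.172   60.383  122.6  ]
 [ 583.107  -59.294  122.6  ]
 [ 575.512 -178.333  122.6  ]]
pot [448.025 250.023 105.   ] proj pot rim in side [228.71 128.42]
side proj of cups [array([316.127, 164.309]), array([333.323, 207.088]), array([353.598, 258.4  ])]
yaw -0.06133574226643687 spacing 239.16544081219973 rim mid [582.93  -59.081 122.6  ] rack [632.836 -62.146  -0.003]
1 1 63 [3.142 0.524 3.08 ] [608.751  59.559  90.557] [-0.01   0.333 -0.808 -0.093 -0.025  0.044]
1 1 140 [3.142 0.524 3.08 ] [570.324  61.919 157.241] [-0.006  0.149 -0.82   0.079 -0.028  0.048]
1 -1 63 [ 3.142 -0.524 -0.061] [608.751  59.559  90.557] [-0.01   0.333 -0.808 -0.093 -0.025 -3.097]
1 -1 140 [ 3.142 -0.524 -0.061] [570.324  61.919 157.241] [-0.006  0.149 -0.82   0.079 -0.028 -3.093]
0 1 63 [3.142 0.524 3.08 ] [601.396 -60.215  90.557] [-0.276  0.32  -0.828 -0.091  0.107 -0.187]
0 1 140 [3.142 0.524 3.08 ] [562.968 -57.855 157.241] [-0.296  0.132 -0.839  0.088  0.117 -0.204]
0 -1 63 [ 3.142 -0.524 -0.061] [601.396 -60.215  90.557] [-0.276  0.32  -0.828 -0.091  0.107  2.955]
0 -1 140 [ 3.142 -0.524 -0.061]
[... 575 characters left out ...]
72]
-2.355 [ 0.374  0.213 -0.118  1.239  0.    -0.413] [ 0.374  0.371 -0.454  0.746  0.    -0.413]
-1.57 [ 0.374  0.213 -0.118  1.239  0.    -1.198] [ 0.374  0.371 -0.454  0.746  0.    -1.198]
-0.7850000000000001 [ 0.374  0.213 -0.118  1.239  0.    -1.983] [ 0.374  0.371 -0.454  0.746  0.    -1.983]
0.0 [ 0.374  0.213 -0.118  1.239  0.    -2.768] [ 0.374  0.371 -0.454  0.746  0.    -2.768]
0.7850000000000001 [ 0.374  0.213 -0.118  1.239  0.     2.73 ] [ 0.374  0.371 -0.454  0.746  0.     2.73 ]
1.5699999999999998 [ 0.374  0.213 -0.118  1.239  0.     1.945] [ 0.374  0.371 -0.454  0.746  0.     1.945]
2.355 [ 0.374  0.213 -0.118  1.239  0.     1.16 ] [ 0.374  0.371 -0.454  0.746  0.     1.16 ]
```

```bash
cat > plan.py <<'E'
from h import *
yaw=-0.0613; rack=np.array([632.8,-62.1,0]); Rz=R.from_euler('z',yaw)
ax=Rz.apply([-.5,0,3**.5/2]); yv=Rz.apply([0,1,0]); ROT=[np.pi,np.pi/6,np.pi+yaw]
def seat(s,h,off=(0,0)): return rack+[0,0,36]+s*120*yv+h*ax+np.r_[off,0]
def F(n=8):
    a=[]
    for _ in range(n): bot.dwell(.03); a.append(bot.get_state()["contact_force"])
    return np.mean(a,0)
E
python3 - <<'E'
from plan import *
bot.move_ptp(seat(1,200),ROT); 
print(bot.get_state()["t"])
bot.movel(seat(1,112),max_speed=200)
st=bot.get_state(); print(st["t"],st["tcp_pos"],seat(1,112),F())
t=imaging.capture("top"); s=imaging.capture("side"); cv2.imwrite("pics/t1.png",t); cv2.imwrite("pics/s1.png",s)
f=lambda a,x,y,w,h,k:cv2.resize(a[y:y+h,x:x+w],None,fx=k,fy=k,interpolation=cv2.INTER_CUBIC)
cv2.imwrite("pics/c1.png",np.hstack([f(t,225,130,100,120,4),f(s,270,110,100,120,4)]))
E
```

```text
2.2417
2.8333 [583.909  61.529 132.766] [584.257  61.105 132.995] [ 0.043  0.009 -0.111]
```

View pics/c1.png

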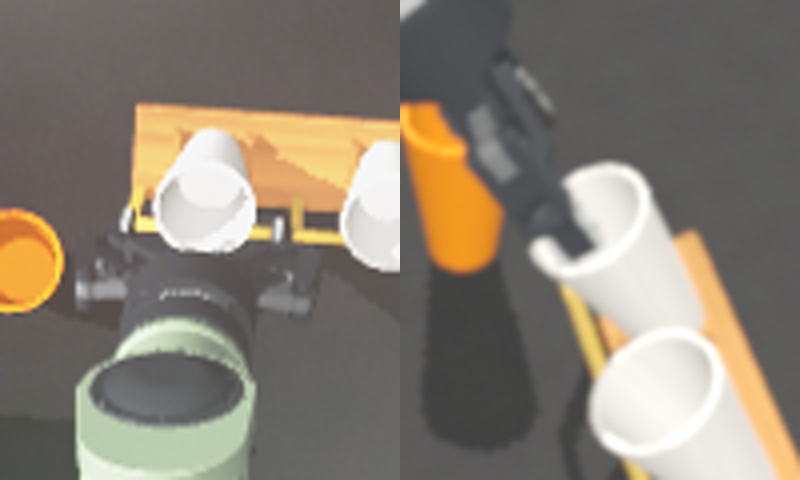

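The fingertips, at crop (125,215) and (280,228), straddle the left rim centre at (204,205) evenly, to about 1 mm. I'll grip and weigh this cup.

```bash
python3 - <<'E'
from plan import *
print(bot.movel(seat(1,58),max_speed=120,threshold=12), bot.get_state()["tcp_pos"]-seat(1,58))
f0=F(); bot.grip(0.0,50); st=bot.get_state(); f1=F()
print("grip",st["opening"],st["gripper_force"],f0,f1,f1-f0,st["t"])
bot.movel(seat(1,83),max_speed=80); bot.dwell(.2); f2=F(); st=bot.get_state()
print("lift",f2,f2-f0,st["opening"],st["t"],st["wrist_torque"])
E
```

```text
False [-0.291 -0.002 -0.159]
grip 0.754237117732502 51.40880682505667 [ 0.099  0.003 -0.18 ] [-7.013  1.043 11.214] [-7.112  1.04  11.394] 4.4083
lift [ 0.797  0.045 -4.424] [ 0.697  0.042 -4.244] 0.7542341376995442 5.6 [0.01  0.911 0.003]
```

```bash
python3 - <<'E'
from plan import *
bot.movel(seat(1,165),max_speed=120); f=F(); print("lift",f,bot.get_state()["opening"],bot.get_state()["t"])
DN=[np.pi,0,np.pi+yaw]
bot.movel([520,120,260],DN,max_speed=100); bot.movel([448,251,250],max_speed=120); bot.dwell(.3)
st=bot.get_state(); print(F(),st["opening"],st["tcp_pos"],st["t"],st["wrist_torque"])
t=imaging.capture("top"); s=imaging.capture("side"); cv2.imwrite("pics/t2.png",t); cv2.imwrite("pics/s2.png",s)
f=lambda a,x,y,w,h,k:cv2.resize(a[y:y+h,x:x+w],None,fx=k,fy=k,interpolation=cv2.INTER_CUBIC)
cv2.imwrite("pics/c2.png",np.hstack([f(t,150,180,100,140,4),f(s,180,50,100,140,4)]))
E
```

```text
lift [ 0.11   0.166 -4.443] 0.7526517971991239 6.7
[-0.167 -0.33  -4.417] 0.7508479294331152 [448.217 250.71  250.018] 9.6083 [-0.027  0.007  0.012]
```

View pics/c2.png

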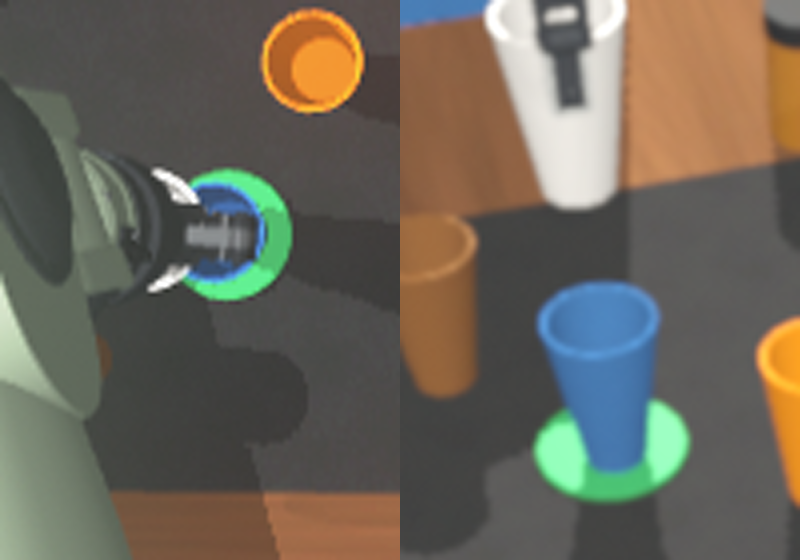

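The cup weighs 4.4 N, so it is the heavy one, and it hangs upright. I'll use the held cup, whose pose is known, to correct the pot measurement.

```bash
python3 - <<'E'
from rim import *
t=cv2.imread("pics/t2.png"); s=cv2.imread("pics/s2.png")
tcp=np.array([448.2,250.7,250])
foot=tcp-[0,0,58]
print("foot pred",proj("side",foot),"rim pred",proj("side",foot+[0,0,100]))
m=white(s)
for z in (15,35,50):   # silhouette mid-column at rows of the held cup
    p=proj("side",foot+[0,0,z]); r=m[int(round(p[1])),180:260]; c=np.flatnonzero(r)+180
    print(z,p,c.min(),c.max(),(c.min()+c.max())/2)
c=np.flatnonzero(m[60:130,215:235].any(1)); print("foot lowest row",60+c.max(),"pred near edge",proj("side",foot+[5,-18,0]))
a,e=rim(blue(s),(229.7,130.5),(0,-1),16); print("pot rim side",a,e,"plane105",plane("side",a,105),plane("side",(229.75,130.5),105))
mb=blue(s)
for z in(30,50,70):
    p=proj("side",[448,251,5+z]); c=np.flatnonzero(mb[int(round(p[1])),205:260])+205; print("pot",z,p,c.min(),c.max(),(c.min()+c.max())/2)
c=np.flatnonzero(mb[140:175,225:240].any(1)); print("pot lowest row",140+c.max(),"pred",proj("side",[453,233,5]))
E
```

```text
foot pred [224.235  95.011] rim pred [218.28   50.982]
15 [223.4    88.836] 213 233 223.0
35 [222.256  80.38 ] 210 234 222.0
50 [221.374  73.863] 208 234 221.0
foot lowest row 101 pred near edge [228.246  99.315]
pot rim side [228.849 130.412] [21.544 30.876] plane105 [446.907 242.873 105.   ] [448.772 241.958 105.   ]
pot 30 [231.848 152.049] 223 240 231.5
pot 50 [230.956 145.459] 219 242 230.5
pot 70 [230.038 138.685] 217 243 230.0
pot lowest row 166 pred [236.739 166.025]
```

```bash
python3 - <<'E'
from plan import *
print(bot.movel([448,251,140],max_speed=90,threshold=5)); bot.dwell(.2)
st=bot.get_state(); print(F(),st["tcp_pos"],st["t"],st["wrist_torque"])
s=imaging.capture("side"); cv2.imwrite("pics/s3.png",s)
t=imaging.capture("top"); cv2.imwrite("pics/t3.png",t)
f=lambda a,x,y,w,h,k:cv2.resize(a[y:y+h,x:x+w],None,fx=k,fy=k,interpolation=cv2.INTER_CUBIC)
cv2.imwrite("pics/c3.png",np.hstack([f(s,195,85,70,95,6),f(t,180,210,60,95,6)]))
E
```

```text
False
[ 0.133  0.028 -4.243] [448.308 251.118 140.431] 11.55 [-0.006  0.011 -0.032]
```

View pics/c3.png

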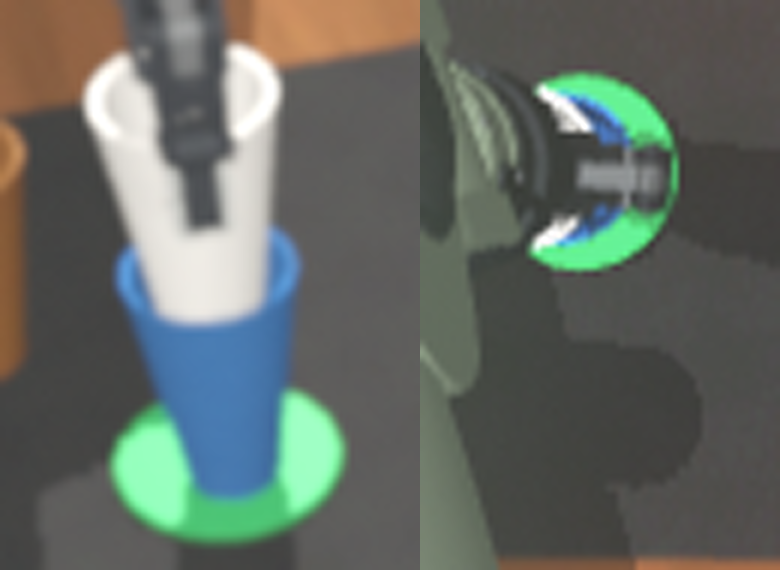

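The cup foot is 23 mm inside the pot mouth, at crop (210,320). It is centred left to right (rim 117–300, cup mid about 210) and touches nothing. I'll lower it on.

```bash
python3 - <<'E'
from plan import *
for z in (120,112):
    r=bot.movel([448,251,z],max_speed=40,threshold=4); st=bot.get_state(); print(r,st["tcp_pos"],F(4),st["wrist_torque"],st["t"])
    if r: break
else:
    r=bot.movel([448,251,98],max_speed=20,threshold=4); st=bot.get_state(); print(r,st["tcp_pos"],F(6),st["wrist_torque"],st["t"])
s=imaging.capture("side"); cv2.imwrite("pics/s4.png",s)
cv2.imwrite("pics/c4.png",cv2.resize(s[85:180,195:265],None,fx=6,fy=6,interpolation=cv2.INTER_CUBIC))
E
```

```text
False [447.978 250.989 119.881] [ 0.011  0.39  -3.962] [-0.041  0.013  0.075] 12.5667
False [447.678 250.73  111.582] [-0.234 -0.998 -4.218] [-0.18   0.008 -0.008] 13.05
True [448.554 250.423 106.764] [ 0.666 -1.598  5.249] [-0.412 -0.01   0.023] 13.5917
```

View pics/c4.png

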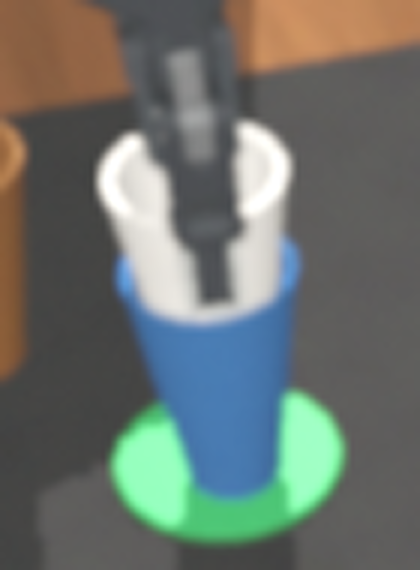

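```bash
python3 - <<'E'
from plan import *
def rep(r=None): st=bot.get_state(); print(r,st["tcp_pos"],F(6),st["wrist_torque"],st["opening"],st["t"])
rep()
bot.movel([448,250.4,109],max_speed=30); bot.dwell(.1); rep()
bot.movel([448,249.2,109],max_speed=30); bot.dwell(.1); rep()
r=bot.movel([448,249.2,99],max_speed=20,threshold=7); rep(r)
E
```

```text
None [448.417 250.423 106.747] [ 0.795 -1.624  5.368] [-0.36  -0.117  0.004] 0.7512040053316458 13.8417
None [447.461 250.325 108.469] [-0.183 -0.778 -4.383] [-0.121 -0.028 -0.01 ] 0.7581704576467666 14.4083
None [448.018 249.256 109.024] [-0.034 -0.071 -4.164] [ 0.    -0.001  0.031] 0.7516525856255477 14.9583
True [448.618 249.352 106.71 ] [-0.859 -0.202  5.33 ] [-0.058  0.058 -0.061] 0.7562282961583908 15.45
```

```bash
python3 - <<'E'
from plan import *
bot.grip(1.0); bot.dwell(.2); st=bot.get_state(); print(st["opening"],F(4),st["t"])
bot.movel([448,249.2,240],max_speed=120)
bot.move_j([1.153,0.326,-0.193,1.052,0,1.437]); print(bot.get_state()["t"])
s=imaging.capture("side"); t=imaging.capture("top"); cv2.imwrite("pics/s5.png",s); cv2.imwrite("pics/t5.png",t)
f=lambda a,x,y,w,h,k:cv2.resize(a[y:y+h,x:x+w],None,fx=k,fy=k,interpolation=cv2.INTER_CUBIC)
c=np.zeros((570,800,3),np.uint8); c[:,:420]=f(s,195,85,70,95,6); c[:240,420:]=f(t,170,210,95,60,4); c[250:550,420:]=f(t,170,140,230,182,1.652)[:300,:380]
cv2.imwrite("pics/c5.png",c)
E
```

```text
0.9979598925530069 [-0.323  0.022  0.188] 16.2
19.1083
```

View pics/c5.png

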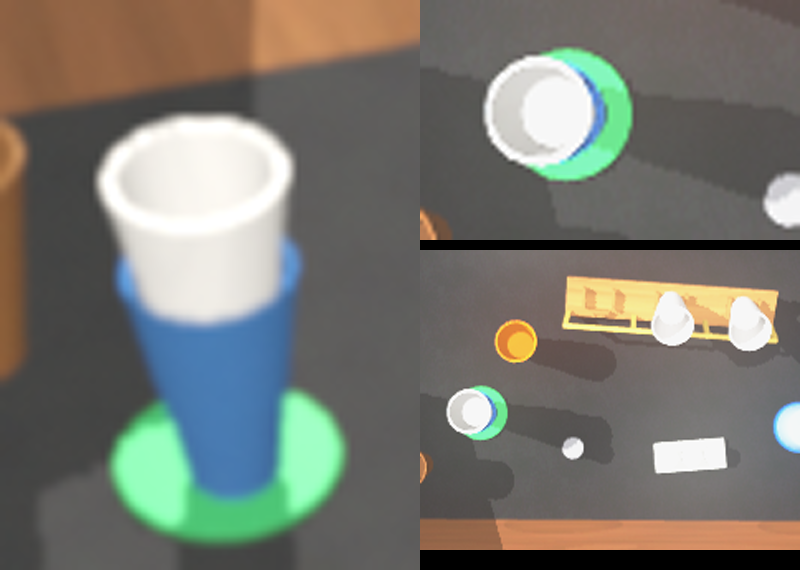

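The cup is nested and the pot is upright on its mat. Rim centres are near crop (195,170) for the cup and (208,273) for the pot. I'll check the stick-out height and that the rest of the scene hasn't changed before handing in.

```bash
python3 - <<'E'
from rim import *
I=lambda n:cv2.imread(f"pics/{n}.png")
s0,s5,t0,t5=I("side0"),I("s5"),I("top0"),I("t5")
pt=rim(blue(t0),(202,238),(-1,.2),14)[0]; ps=rim(blue(s0),(229,130),(0,-1),16)[0]
ct=rim(white(t5),(199.5,237.5),(-1,.2),15)[0]
for lab,im in(("s4",I("s4")),("s5",s5)):
    cs,e=rim(white(im),(227.5,113.5),(0,-1),17); print(lab,cs,e,tri(ct,cs))
print("pot",tri(pt,ps),"cup at z147 top",plane("top",ct,147))
# row extents along the axis column, threshold free: left/right outermost silhouette of the cup and of the pot rim
m=white(s5)[90:150,205:250]; b=blue(s5)[90:180,205:250]
for nm,k in(("cup",m),("pot",b)):
    for r in range(k.shape[0]):
        c=np.flatnonzero(k[r]); 
        if len(c) and r%2==0: print(nm,90+r,205+c.min(),205+c.max(),end=" | ")
    print()
d0=cv2.absdiff(t0,t5).max(2)>60; n,l,st,ce=cv2.connectedComponentsWithStats(d0.astype(np.uint8)); print([(s[:5],c) for s,c in zip(st[1:],ce[1:]) if s[4]>15])
E
```

```text
s4 [227.361 105.825] [ 4.795 20.788] (array([450.069, 246.506, 167.166]), [np.float64(1.1720408228029693), np.float64(1.1720408228028518)])
s5 [227.047 114.201] [21.084 32.892] (array([448.943, 251.547, 142.364]), [np.float64(0.17173348574211728), np.float64(0.17173348574223396)])
pot (array([447.948, 251.318,  98.221]), [np.float64(0.126740741050382), np.float64(0.1267407410504343)]) cup at z147 top [449.075 250.616 147.   ]
cup 104 224 233 | cup 106 218 238 | cup 108 215 241 | cup 110 213 242 | cup 112 212 243 | cup 114 211 243 | cup 116 211 242 | cup 118 212 242 | cup 120 213 241 | cup 122 214 241 | cup 124 215 242 | cup 126 216 241 | cup 128 216 241 | cup 130 217 241 | cup 132 218 240 | cup 134 218 240 | cup 136 220 237 | cup 138 225 231 | 
pot 126 243 243 | pot 128 242 244 | pot 130 214 244 | pot 132 214 243 | pot 134 215 243 | pot 136 216 243 | pot 138 217 243 | pot 140 218 243 | pot 142 218 242 | pot 144 219 242 | pot 146 220 242 | pot 148 220 242 | pot 150 221 241 | pot 152 223 240 | pot 154 224 240 | pot 156 225 240 | pot 158 226 240 | pot 160 227 240 | pot 162 227 240 | pot 164 228 239 | pot 166 230 236 | 
[(array([263, 162,  26,  33, 622], dtype=int32), array([275.941, 179.09 ])), (array([186, 224,  28,  28, 600], dtype=int32), array([199.188, 237.393]))]
```

```bash
python3 -c "
from bench import bot
print(bot.sign_off(), bot.get_state()['t'])"
```

```text
the job is handed in; nothing more can be done
the job is handed in; nothing more can be done
```

The heavier cup was the left one as seen from the robot; it weighed about 0.43 kg in the lift. It is seated mouth up in the upright blue pot on its mat, the two light cups and the bystanders were not moved, and the job was handed in at about 19 s.

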